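# Pack the table caddy: nest the domed covers, stand the shaker, leave the dishes

### The arm

A 6-joint arm with a two-finger parallel gripper is mounted at the origin on the work surface. World frame = base frame: x ahead of the robot, y to its left, z up, the work surface at z = 0. Lengths are in m, angles in rad, forces in N, time in s.
With the tool pointing down it reaches from about 0.375 to 0.975 m from the base axis. Payload 3.8 kg.
Tool frame: the origin (TCP) lies midway between the tips of the shut fingers; the grasp point (between the pads) lies 19 mm behind it (arm.grasp_offset is the distance from the TCP to the grasp point, in m); z points along the fingers, y is the line along which they close (so a half turn about z gives the same grasp; the last joint's range is limited). The gripper opens to 88 mm and grips with 3 to 60 N. Pads are 18 mm wide; open, the fingers measure 123 mm over their backs; the gripper's body (75 mm by 187 mm) begins 45 mm behind the grasp point.
Start: joints at [-1.37, 0.264, 1.604, -0, 1.274, -0.037], TCP at [0.159, -0.656, 0.239] pointing down, gripper open.
Joint ranges: [-2.63, 2.63], [-0.94, 2.18], [0.31, 2.57], [-1.31, 4.45], [0, 2.66], [-2.55, 2.55]. Speed limits (rad/s): [2.57, 2.57, 3.14, 3.14, 3.14, 3.14].

### API

Orientations are given as a unit quaternion [w, x, y, z].
In Python, from station import arm gives the robot as it stands.
- The arm moves only by the tool drive_tool, never from a script. Its argument "plan" is a list of rows, each a list of 7 numbers: the shift along the tool's x, y, z normalised to -1 to 1, where 1 is 0.2 m, then the turn, a rotation vector about the tool's x, y, z normalised to -1 to 1, where 1 is 30 degrees, then the gripper command: -1 is fully open, 1 is shut, values between are in proportion. In form: [[x, y, z, wx, wy, wz, hand], ...]. A call has 1 to 20 rows; each row shifts and turns the commanded pose from where the row before left it, along the tool's axes as they then stand; what a row does not reach is not made up. A row lasts 1/8 s, in which the tool goes at most 62.5 mm and 10.7 degrees, less where a joint would pass 70% of its speed; a pose out of reach is approached as far as the arm can. A call with a number of a shift or a turn outside -1 to 1 is refused whole. A call with a gripper value outside its range is refused whole. The fingers move at their own pace and stop on an object; "squeeze" is the grip in N (left out, the last holds). Time passes only in rows, so rows that do not move let the fingers close. It gives the time, the measured TCP pose, the force, the opening and the grip force at its end, in the units of the state.
- arm.read_state(): the state, without advancing time (a new reading comes with each control period).
- arm.get_image(name): name is "side" or "top" or "wrist"; returns a dict with "color" (420x560x3 uint8, blue, green, red), "fx", "fy", "cx", "cy" (pixels), "rvec" (rotation vector, rad) and "tvec" (3), from world to camera coordinates, as OpenCV has them. Camera axes: x right, y down, z forward; pixel columns grow to the right and rows downward; lengths in m; the calibration is good to about 2 mm. A picture is of the moment at which its call begins. There is no depth.
- arm.hand_in(): hands the job in; it is judged then, once.
The state is a dict: "clock": time; "q": joint angles; "dq": joint speeds; "joint_efforts": joint torques, N m; "tool_pos": TCP position; "ee_rot": TCP orientation; "ft_force": force on the tool from outside, world axes, zero at the start; "wrist_torque": the same for the moment, N m; "gripper_width": finger opening in m; "grip_force": force on a finger pad.
Only numpy, scipy, OpenCV 4.12 (cv2) and the standard library are available. Lean on these libraries where they do the work, as an engineer would, in place of code of your own. Each camera call takes 0.05 s, during which the arm holds its last target. There are 200 camera calls.

### The job

Pack the blue caddy on this café table: stack the three domed steel covers in the middle of the round pad in its wide bay, upside down as they lie now, each cupped inside the next larger with the largest at the bottom. Stand the salt shaker upright in the middle of the round pad in the narrow bay. Leave the two straight-sided sauce dishes with ears and the toothpick holder standing where they are.

Things in the scene. Friction and masses are not known exactly. Their poses are not given: they have to be found in the camera images.
- caddy: Blue caddy, 260 (y) x 150 (x) mm, 30 high, walls and floor 5 mm; does not shift. Origin: centre of its underside. A divider at y +17.5 mm splits it into a wide bay (140 mm, -y side) and a narrow one (105 mm, +y side). A round cork pad, 90 mm across, top 8 mm above the table, is in each: centres x 0, y -55 mm (wide) and x 0, y +72.5 mm (narrow). Yaw within 15 degrees.
- large_cover_mid (a point): Largest of three steel domed covers, lying UPSIDE DOWN like a bowl on a foot (its flat knob, 32 mm wide, 8 mm high). Rim 68 mm across, wall 2.5 mm, height 34 mm; the top 12 mm of the outside is a vertical skirt to grip. Inner floor 12 mm above the underside. Loose, about 70 g. Point: on its axis half-way up; z up as it lies.
- medium_cover_mid (a point): Middle one of three steel domed covers, lying UPSIDE DOWN like a bowl on a foot (its flat knob, 27 mm wide, 8 mm high). Rim 57 mm across, wall 2.5 mm, height 36 mm; the top 14 mm of the outside is a vertical skirt to grip. Inner floor 12 mm above the underside. Loose, about 55 g. Point: on its axis half-way up; z up as it lies. Nested in the largest: rim 14 mm above its rim, 3 mm play.
- small_cover_mid (a point): Smallest of three steel domed covers, lying UPSIDE DOWN like a bowl on a foot (its flat knob, 21 mm wide, 8 mm high). Rim 46 mm across, wall 2.5 mm, height 36 mm; the top 14 mm of the outside is a vertical skirt to grip. Inner floor 12 mm above the underside. Loose, about 40 g. Point: on its axis half-way up; z up as it lies. Nested in the middle one: rim 12 mm above its rim, 3 mm play.
- shaker_mid (a point): Salt shaker, upright: white ceramic body with a waist, closed domed steel cap with six small holes; 44 mm across at the foot and at the cap, 39 mm at the waist (35 to 50 mm up), 75 mm high. Loose, about 160 g. The point is on its axis half-way up (37.5 mm above the underside).
- big_dish_mid (a point): Look-alike that stays: open steel sauce dish, straight-sided, no foot, wide flat inner floor, two small ear handles at the rim 7 mm out; 68 mm across, 34 mm high. Loose. The point is on its axis half-way up.
- little_dish_mid (a point): Look-alike that stays: the same kind of straight-sided steel sauce dish, smaller, also with two ears 7 mm out; 53 mm across, 34 mm high. Loose. The point is on its axis half-way up.
- pick_holder_mid (a point): Look-alike that stays: toothpick holder, an open white ceramic tube with wooden picks showing in it; 44 mm across, 60 mm high, picks up to 72 mm. Loose. The point is on its axis 35 mm above the underside.
- plate: Bystander: dinner plate with knife and fork on it, 210 mm across, under 35 mm high, fixed on the table. Origin: centre of its underside.
Mind the look-alikes: they are no part of the job. What is shaped like the part that bears large_cover_mid but black, purple or red is not meant.

How it is judged:
At the end, for the whole second after the job is handed in: Largest cover and shaker each upright on its pad, within 15 mm of the centre along each caddy axis; middle cover seated in the largest, smallest in the middle one (axes within 10 mm, heights 5 mm); all within 0.15 rad of upright and at rest; dishes and toothpick holder within 30 mm of their start (x of large_cover_mid in the frame of caddy between -0.015 and 0.015 m and y of large_cover_mid in the frame of caddy between -0.07 and -0.04 m and z of large_cover_mid in the frame of caddy between 0.019 and 0.031 m and x of shaker_mid in the frame of caddy between -0.015 and 0.015 m and y of shaker_mid in the frame of caddy between 0.0575 and 0.0875 m and z of shaker_mid in the frame of caddy between 0.0395 and 0.0515 m and horizontal distance between medium_cover_mid and large_cover_mid below 0.01 m and horizontal distance between small_cover_mid and medium_cover_mid below 0.01 m and z of medium_cover_mid in the frame of large_cover_mid between 0.008 and 0.018 m and z of small_cover_mid in the frame of medium_cover_mid between 0.007 and 0.017 m and angle between each of large_cover_mid, medium_cover_mid, small_cover_mid, shaker_mid's own z axis and vertical below 0.15 rad and linear speed of each of large_cover, medium_cover, small_cover, shaker below 0.02 m/s and distance of each of big_dish_mid, little_dish_mid, pick_holder_mid from where it was at the start of the episode below 0.03 m); the robot touches nothing.
It fails at once if a sauce dish or the toothpick holder is moved by more than 30 mm (distance of any of big_dish_mid, little_dish_mid, pick_holder_mid from where it was at the start of the episode above 0.03 m).
It fails at once if a sauce dish or the toothpick holder is tipped over (angle between any of big_dish_mid, little_dish_mid, pick_holder_mid's own z axis and vertical above 0.6 rad).
It also fails if it takes over 93 s, if anything falls off the work surface, if the arm or the gripper's body presses on something with over 40 N, if the wrist force passes 120 N, or if a joint passes its speed limit or range.

## Working session

There is one attempt and no reset: what is moved stays moved. The work goes in short steps, Python scripts to look and compute and a tool call to move; the robot and the scene stay as the last step left them, time stands still between calls to the robot, and variables do not carry over. Pictures are saved under pics/ and viewed, at most 14 in all, crops included, and the job is handed in when it is done.

Besides the shell and the picture viewer there is one more tool, called after ">>>" by a JSON object that holds its "op" and its "data". drive_tool: Moves the arm, as the interface text tells. Its arguments: {"type":"object","properties":{"plan":{"type":"array","items":{"type":"array","items":{"type":"number","minimum":-1,"maximum":1}}},"squeeze":{"type":"number"}},"required":["plan"]}

```bash
mkdir -p pics; cat > h.py <<'E'
import numpy as np, cv2
from station import arm
def snap(name, fn):
    d=arm.get_image(name); cv2.imwrite('pics/%s.png'%fn,d['color'])
    np.savez('pics/%s.npz'%fn,**{k:np.array(v) for k,v in d.items()}); return d
def load(fn): return np.load('pics/%s.npz'%fn)
def pix2w(d,u,v,z):
    R=cv2.Rodrigues(np.array(d['rvec'],float))[0]; t=np.array(d['tvec'],float).ravel()
    r=R.T@np.array([(u-d['cx'])/d['fx'],(v-d['cy'])/d['fy'],1]); c=-R.T@t
    return c+r*(z-c[2])/r[2]
def w2pix(d,p):
    R=cv2.Rodrigues(np.array(d['rvec'],float))[0]; q=R@np.array(p,float)+np.array(d['tvec'],float).ravel()
    return q[0]/q[2]*d['fx']+d['cx'], q[1]/q[2]*d['fy']+d['cy']
E
python3 - <<'E'
from h import *
for n in ['top','side']:
    d=snap(n,n+'0'); R=cv2.Rodrigues(np.array(d['rvec'],float))[0]
    print(n,d['fx'],d['cx'],d['cy'],(-R.T@np.array(d['tvec'],float).ravel()).round(3),R.round(2).tolist())
s=arm.read_state(); print({k:np.round(v,3).tolist() for k,v in s.items()})
E
```

```text
top 495.6332250626485 276.1884560938039 207.97729076082874 [ 0.357 -0.013  1.067] [[-0.01, -1.0, 0.0], [-0.99, 0.01, -0.15], [0.15, -0.0, -0.99]]
side 475.43390635893013 271.30904917769027 212.78739874220815 [0.449 0.791 0.61 ] [[-1.0, -0.07, -0.0], [-0.04, 0.57, -0.82], [0.06, -0.82, -0.57]]
{'clock': 0.1, 'q': [-1.37, 0.265, 1.605, 0.0, 1.274, -0.037], 'dq': [-0.0, -0.002, -0.002, 0.001, 0.001, 0.001], 'joint_efforts': [0.0, -50.362, -35.807, 0.073, 0.023, -0.0], 'tool_pos': [0.159, -0.655, 0.238], 'ee_rot': [-0.001, 0.993, 0.119, -0.0], 'ft_force': [0.964, 0.068, -0.098], 'wrist_torque': [0.014, -0.046, 0.004], 'grip_force': 0.0, 'gripper_width': 0.088}
```

View pics/top0.png

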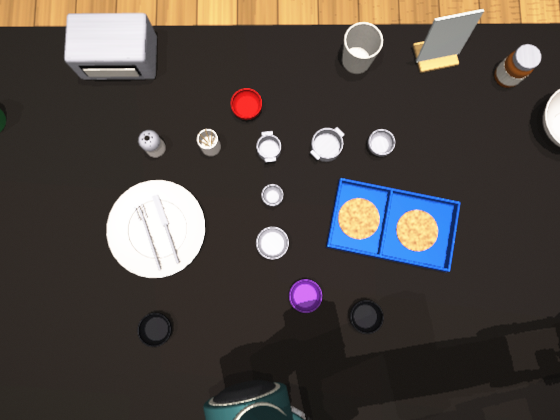

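View pics/side0.png

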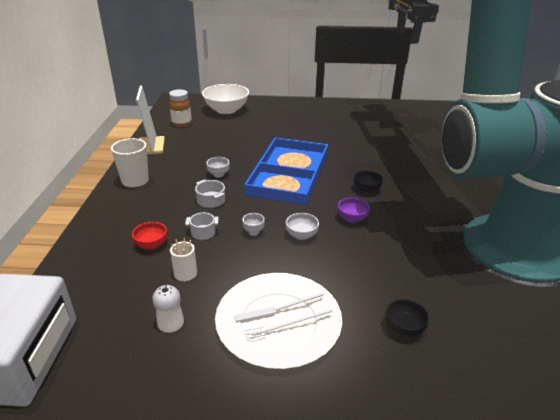

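The top view shows the covers without ears: large at (272,243), small at (272,195) and medium at (381,143). The eared dishes are at (269,147) and (327,144), the pick holder at (208,141), the shaker at (151,143) and the caddy around (395,225). The side view confirms this. I'll enlarge for precise readings.

```bash
python3 - <<'E'
from h import *
i=cv2.imread('pics/top0.png')
a=cv2.resize(i[120:280,230:470],None,fx=3.3,fy=3.3,interpolation=cv2.INTER_CUBIC); cv2.imwrite('pics/c1.png',a)
d=load('top0')
g=cv2.cvtColor(i,cv2.COLOR_BGR2GRAY)
hsv=cv2.cvtColor(i,cv2.COLOR_BGR2HSV)
m=((g>70)&(hsv[...,1]<70)).astype(np.uint8)
for n,(u,v),z in [('large',(272,243),.034),('small',(272,195),.036),('medium',(381,143),.036),('little',(269,147),.034),('big',(327,144),.034)]:
    w=26; c=np.zeros_like(m); c[v-w:v+w,u-w:u+w]=m[v-w:v+w,u-w:u+w]
    cs=cv2.findContours(c,cv2.RETR_EXTERNAL,cv2.CHAIN_APPROX_NONE)[0]; k=max(cs,key=cv2.contourArea)
    x,y,ww,hh=cv2.boundingRect(k); e=cv2.fitEllipse(k)
    print(n,(x,y,ww,hh),np.round(e[0],1),np.round(e[1],1),pix2w(d,*e[0],z).round(4))
# orange pads
m2=((hsv[...,0]>5)&(hsv[...,0]<25)&(hsv[...,1]>80)).astype(np.uint8)
m2[:150]=0;m2[280:]=0
for k in cv2.findContours(cv2.morphologyEx(m2,cv2.MORPH_CLOSE,np.ones((5,5))),cv2.RETR_EXTERNAL,cv2.CHAIN_APPROX_NONE)[0]:
    if cv2.contourArea(k)>500:
        e=cv2.fitEllipse(k); print('pad',np.round(e[0],1),np.round(e[1],1),pix2w(d,*e[0],.008).round(4))
print('shaker cap',pix2w(d,149,139,.07),'side',pix2w(load('side0'),167,294,.07), 'picks',pix2w(d,208,137,.06))
b=cv2.resize(i[110:170,120:230],None,fx=5,fy=5,interpolation=cv2.INTER_CUBIC);cv2.imwrite('pics/c2.png',b)
E
```

```text
large (256, 226, 33, 34) [272.  242.5] [32.5 33. ] [ 0.44   -0.0054  0.034 ]
small (261, 183, 23, 24) [272.  194.5] [21.9 22.1] [ 0.5413 -0.0063  0.036 ]
medium (368, 128, 28, 28) [381.3 141.8] [26.8 27.1] [ 0.6539 -0.2421  0.036 ]
little (256, 130, 26, 33) [268.4 146.2] [24.1 30.9] [6.471e-01 5.000e-04 3.400e-02]
big (310, 127, 35, 35) [326.9 143.4] [31.1 37.1] [ 0.6521 -0.1254  0.034 ]
pad [416.5 230.2] [38.8 40.5] [ 0.4655 -0.3158  0.008 ]
pad [358.3 218.2] [38.8 39.8] [ 0.4927 -0.1917  0.008 ]
shaker cap [0.65462707 0.24796619 0.07      ] side [0.65462686 0.25671737 0.07      ] picks [0.66081377 0.12684607 0.06      ]
```

View pics/c1.png

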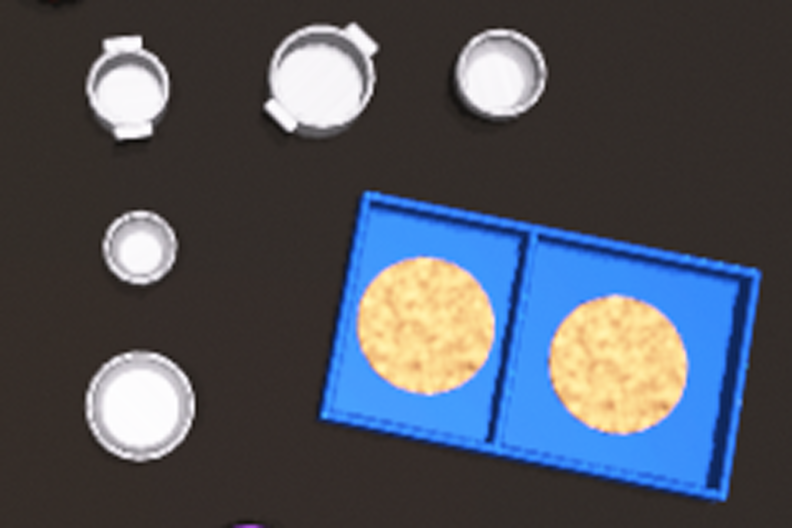

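View pics/c2.png

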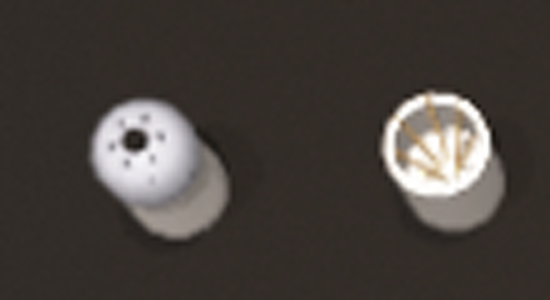

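```bash
cat >> h.py <<'E'
def go(p,yaw=None):
    "print what is needed to reach TCP p: after turning to yaw, shift in tool axes (units)"
    s=arm.read_state(); w,a,b,c=s['ee_rot']; cur=np.arctan2(2*(a*b+w*c),1-2*(b*b+c*c))
    yaw=cur if yaw is None else yaw; d=np.array(p)-s['tool_pos']
    x=np.array([np.cos(yaw),np.sin(yaw)]); y=np.array([np.sin(yaw),-np.cos(yaw)])
    print('t',round(s['clock'],2),'pos',np.round(s['tool_pos'],4),'yaw',round(cur,4),'w',round(s['gripper_width'],4),'turn units',round(-np.degrees(yaw-cur)/30,3),
      'shift units',np.round([d[:2]@x/.2,d[:2]@y/.2,-d[2]/.2],3))
YAW=-.216; L=[.440,-.0055]; S=[.5413,-.0063]; M=[.6539,-.2421]; PW=[.4655,-.3158]; PN=[.4927,-.1917]
E
python3 - <<'E'
from h import *
go(L+[.12],YAW)
d=load('top0')
for u,v,z in [(149,140,.065),(148.8,139.8,.06),(156.6,148.4,.0)]: print(pix2w(d,u,v,z).round(4))
i=cv2.imread('pics/side0.png')
cv2.imwrite('pics/c3.png',cv2.resize(i[270:345,135:215],None,fx=6,fy=6,interpolation=cv2.INTER_CUBIC))
E
```

```text
t 0.1 pos [ 0.1589 -0.6554  0.2375] yaw 0.2378 w 0.0882 turn units 0.867 shift units [ 0.676 -3.475  0.588]
[0.654  0.2492 0.065 ]
[0.6559 0.251  0.06  ]
[0.6539 0.2488 0.    ]
```

>>> {"op": "drive_tool", "data": {"plan": [[0,0,0,0,0,0.29,-0.8],[0,0,0,0,0,0.29,-0.8],[0,0,0,0,0,0.287,-0.8],[0.056,-0.29,0.05,0,0,0,-0.8],[0.056,-0.29,0.05,0,0,0,-0.8],[0.056,-0.29,0.05,0,0,0,-0.8],[0.056,-0.29,0.05,0,0,0,-0.8],[0.056,-0.29,0.05,0,0,0,-0.8],[0.056,-0.29,0.05,0,0,0,-0.8],[0.056,-0.29,0.05,0,0,0,-0.8],[0.056,-0.29,0.05,0,0,0,-0.8],[0.056,-0.29,0.05,0,0,0,-0.8],[0.056,-0.29,0.05,0,0,0,-0.8],[0.056,-0.29,0.05,0,0,0,-0.8],[0.056,-0.29,0.05,0,0,0,-0.8],[0,0,0,0,0,0,-0.8],[0,0,0,0,0,0,-0.8]], "squeeze": 25}}

```text
clock: 2.22
tool_pos: [0.439, -0.0051, 0.1184]
ee_rot: [0.0, 0.994, -0.107, -0.001]
ft_force: [-0.4, 1.1, -0.1]
gripper_width: 0.0793
grip_force: 0.0
```

```bash
python3 - <<'E'
from h import *
go(L+[.012],YAW)
d=snap('wrist','w1'); i=d['color'].copy()
for p in [L+[.034],S+[.036]]: print(np.round(w2pix(d,p),1))
E
```

```text
t 2.23 pos [ 0.439  -0.0051  0.1184] yaw -0.2147 w 0.0793 turn units 0.002 shift units [0.005 0.001 0.532]
[279.1 214.2]
[249.8  83. ]
```

View pics/w1.png

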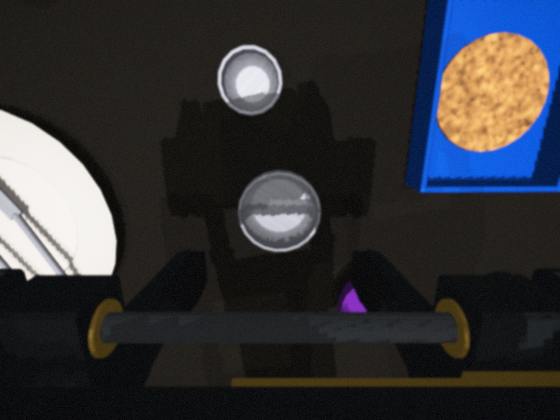

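The wrist view puts the large cover at (279,211) and the small at (250,80). Both sit about 3 px above the prediction, a common offset of about 2 mm, which is harmless. I'll grasp the large cover now.

>>> {"op": "drive_tool", "data": {"plan": [[0.01,0.0,0.17,0,0,0,-0.8],[0,0.0,0.17,0,0,0,-0.8],[0,0,0.14,0,0,0,-0.8],[0,0,0.06,0,0,0,-0.8],[0,0,0,0,0,0,-0.8],[0,0,0,0,0,0,0.6],[0,0,0,0,0,0,0.6],[0,0,0,0,0,0,0.6],[0,0,0,0,0,0,0.6]], "squeeze": 25}}

```text
clock: 3.4
tool_pos: [0.4428, -0.0057, 0.0119]
ee_rot: [0.0, 0.994, -0.108, 0.001]
ft_force: [-1.1, -2.7, 7.0]
gripper_width: 0.0678
grip_force: 25.0
```

```bash
python3 - <<'E'
from h import *
go(PW+[.019],YAW); print(arm.read_state()['grip_force'])
E
```

```text
t 3.4 pos [ 0.4428 -0.0057  0.0119] yaw -0.2157 w 0.0678 turn units 0.001 shift units [ 0.443  1.49  -0.036]
24.999241118930513
```

>>> {"op": "drive_tool", "data": {"plan": [[0,0,-0.15,0,0,0,0.6],[0,0,-0.15,0,0,0,0.6],[0.076,0.248,0,0,0,0,0.6],[0.076,0.248,0,0,0,0,0.6],[0.076,0.248,0,0,0,0,0.6],[0.076,0.248,0,0,0,0,0.6],[0.076,0.248,0,0,0,0,0.6],[0.077,0.25,0,0,0,0,0.6],[0,0,0,0,0,0,0.6],[0,0,0,0,0,0,0.6]]}}

```text
clock: 4.65
tool_pos: [0.4662, -0.3152, 0.0701]
ee_rot: [-0.001, 0.994, -0.108, -0.001]
ft_force: [-0.1, 1.2, -0.5]
gripper_width: 0.0678
grip_force: 25.0
```

```bash
python3 - <<'E'
from h import *
go([PW[0]+.0028,PW[1],.0205],YAW); print(arm.read_state()['grip_force'])
E
```

```text
t 4.65 pos [ 0.4662 -0.3152  0.0701] yaw -0.2168 w 0.0678 turn units -0.001 shift units [0.011 0.001 0.248]
25.00017503669369
```

>>> {"op": "drive_tool", "data": {"plan": [[0.01,0,0.1,0,0,0,0.6],[0,0,0.1,0,0,0,0.6],[0,0,0.047,0,0,0,0.6],[0,0,0,0,0,0,0.6],[0,0,0,0,0,0,-0.8],[0,0,0,0,0,0,-0.8],[0,0,0,0,0,0,-0.8],[0,0,-0.2,0,0,0,-0.8],[0,0,-0.25,0,0,0,-0.8],[0,0,0,0,0,0,-0.8]]}}

```text
clock: 5.9
tool_pos: [0.4721, -0.3191, 0.1166]
ee_rot: [0.003, 0.994, -0.108, 0.004]
ft_force: [-0.0, 0.3, -0.1]
gripper_width: 0.0794
grip_force: 0.0
```

```bash
python3 - <<'E'
from h import *
go([M[0],M[1],.1],YAW); print(arm.read_state()['gripper_width'])
E
```

```text
t 5.9 pos [ 0.4721 -0.3191  0.1166] yaw -0.2163 w 0.0794 turn units -0.001 shift units [ 0.805 -0.571  0.083]
0.07943564856440984
```

>>> {"op": "drive_tool", "data": {"plan": [[0.161,-0.114,0.016,0,0,0,-0.64],[0.161,-0.114,0.016,0,0,0,-0.64],[0.161,-0.114,0.016,0,0,0,-0.64],[0.161,-0.114,0.016,0,0,0,-0.64],[0.161,-0.115,0.016,0,0,0,-0.64],[0,0,0,0,0,0,-0.64],[0,0,0,0,0,0,-0.64],[0,0,0,0,0,0,-0.64]]}}

```text
clock: 6.9
tool_pos: [0.6493, -0.24, 0.0948]
ee_rot: [-0.0, 0.994, -0.108, -0.001]
ft_force: [0.1, -0.0, 0.7]
gripper_width: 0.0723
grip_force: 0.0
```

```bash
python3 - <<'E'
from h import *
d=snap('wrist','w2'); t=snap('top','t2')
go([M[0],M[1],.024],YAW)
print('pred medium',np.round(w2pix(d,M+[.036]),1),'R28.5 px', w2pix(d,[M[0]+.0285,M[1],.036]))
cv2.imwrite('pics/m2.png',np.hstack([cv2.resize(d['color'][60:340,100:460],(400,311)),cv2.resize(t['color'][190:270,340:460],(396,264)).copy() if 0 else cv2.copyMakeBorder(cv2.resize(t['color'][185:265,355:458],(400,311)),0,0,0,0,0)]))
E
```

```text
t 7.0 pos [ 0.6496 -0.2402  0.0953] yaw -0.2172 w 0.0723 turn units -0.002 shift units [0.023 0.005 0.357]
pred medium [280.4 219.9] R28.5 px (np.float64(271.699632642853), np.float64(182.67461824162248))
```

View pics/m2.png

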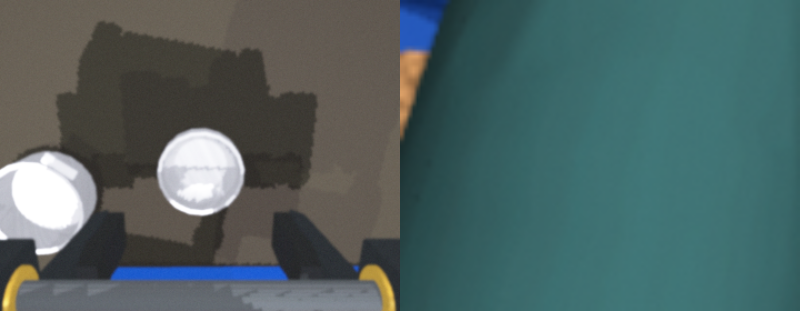

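The wrist view shows the medium cover at full-frame (281,215), centred between the fingers, with the big dish left of the left finger. I'll descend with a 2 mm correction.

>>> {"op": "drive_tool", "data": {"plan": [[0.035,0.005,0.12,0,0,0,-0.64],[0,0,0.12,0,0,0,-0.64],[0,0,0.09,0,0,0,-0.64],[0,0,0.03,0,0,0,-0.64],[0,0,0,0,0,0,-0.64],[0,0,0,0,0,0,0.7],[0,0,0,0,0,0,0.7],[0,0,0,0,0,0,0.7],[0,0,0,0,0,0,0.7]]}}

```text
clock: 8.12
tool_pos: [0.6581, -0.2424, 0.0245]
ee_rot: [0.0, 0.994, -0.108, 0.001]
ft_force: [-0.0, -0.3, 3.0]
gripper_width: 0.0561
grip_force: 25.0
```

```bash
python3 - <<'E'
from h import *
go(PW+[.1],YAW); print(arm.read_state()['grip_force'])
E
```

```text
t 8.12 pos [ 0.6581 -0.2424  0.0245] yaw -0.2162 w 0.0561 turn units -0.0 shift units [-0.862  0.565 -0.377]
25.00049932859838
```

>>> {"op": "drive_tool", "data": {"plan": [[0,0,-0.15,0,0,0,0.7],[0,0,-0.23,0,0,0,0.7],[-0.172,0.113,0,0,0,0,0.7],[-0.172,0.113,0,0,0,0,0.7],[-0.172,0.113,0,0,0,0,0.7],[-0.172,0.113,0,0,0,0,0.7],[-0.172,0.113,0,0,0,0,0.7],[0,0,0,0,0,0,0.7],[0,0,0,0,0,0,0.7]]}}

```text
clock: 9.25
tool_pos: [0.4653, -0.3155, 0.0994]
ee_rot: [-0.0, 0.994, -0.108, 0.0]
ft_force: [-0.0, 0.2, -0.0]
gripper_width: 0.0563
grip_force: 25.0
```

```bash
python3 - <<'E'
from h import *
d=snap('wrist','w3'); t=snap('top','t3'); s=snap('side','s3')
go(PW+[.046],YAW)
p=arm.read_state()['tool_pos']
print('TCP px',np.round(w2pix(d,p+[0,0,.0115]),1),'pad z.042',np.round(w2pix(d,PW+[.042]),1), 'top: TCP',np.round(w2pix(t,p+[0,0,.0115]),1), 'pad .042',np.round(w2pix(t,PW+[.042]),1))
f=lambda i,a,b,c,e:cv2.resize(i[a:b,c:e],(400,300),interpolation=cv2.INTER_CUBIC)
cv2.imwrite('pics/m3.png',np.vstack([np.hstack([f(d['color'],120,345,130,430),f(t['color'],170,290,340,500)]),np.hstack([f(s['color'],90,210,230,390),d['color'][0:300,80:480]])]))
E
```

```text
t 9.4 pos [ 0.466  -0.3153  0.0994] yaw -0.2152 w 0.056 turn units 0.002 shift units [-0.002  0.003  0.267]
TCP px [278.4 272.9] pad z.042 [279.3 226.8] top: TCP [431.1 224.4] pad .042 [421.1 228.5]
```

View pics/m3.png

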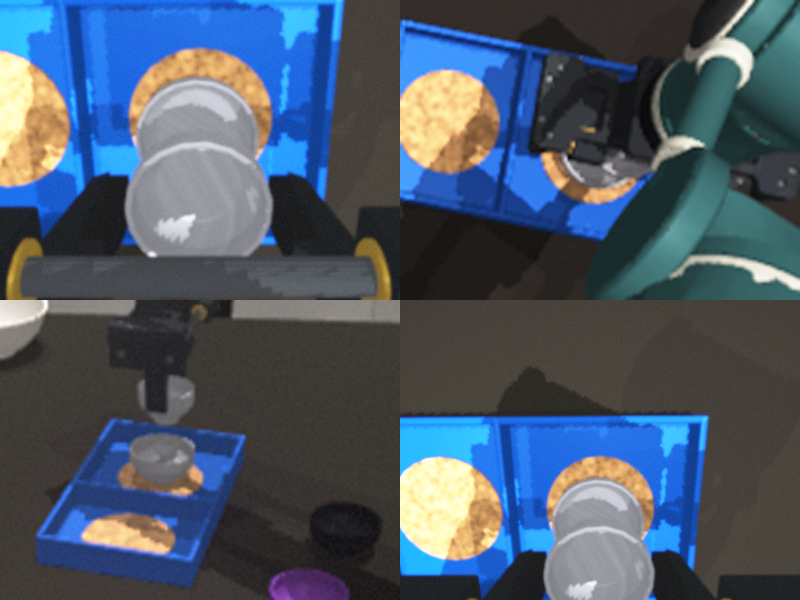

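The large cover sits centred on the pad, at about (278,223) in the full wrist frame. The medium is held level at about (280,279), roughly 4 mm towards tool −x, which matches the top camera. I'll correct by 4 mm and lower.

>>> {"op": "drive_tool", "data": {"plan": [[0.02,0.004,0.06,0,0,0,0.7],[0,0,0.06,0,0,0,0.7],[0,0,0.06,0,0,0,0.7],[0,0,0.05,0,0,0,0.7],[0,0,0.03,0,0,0,0.7],[0,0,0.01,0,0,0,0.7],[0,0,0,0,0,0,0.7],[0,0,0,0,0,0,0.7]]}}

```text
clock: 10.4
tool_pos: [0.469, -0.3174, 0.0458]
ee_rot: [0.0, 0.994, -0.108, 0.0]
ft_force: [0.2, -0.7, -0.7]
gripper_width: 0.056
grip_force: 25.0
```

```bash
python3 - <<'E'
from h import *
go([PW[0]+.0042,PW[1],.045],YAW); s=snap('side','s4'); d=snap('wrist','w4')
f=lambda i,a,b,c,e:cv2.resize(i[a:b,c:e],(400,300),interpolation=cv2.INTER_CUBIC)
cv2.imwrite('pics/m4.png',np.hstack([f(s['color'],120,195,250,350),f(d['color'],120,345,130,430)]))
E
```

```text
t 10.4 pos [ 0.469  -0.3174  0.0458] yaw -0.2162 w 0.056 turn units -0.0 shift units [ 0.002 -0.009  0.004]
```

View pics/m4.png

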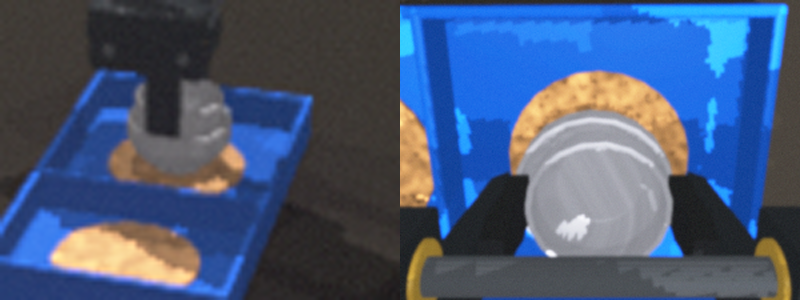

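The medium cover is inside the large rim with no contact force. I'll release it and lift.

>>> {"op": "drive_tool", "data": {"plan": [[0,-0.007,0.003,0,0,0,0.7],[0,0,0,0,0,0,0.7],[0,0,0,0,0,0,-0.45],[0,0,0,0,0,0,-0.45],[0,0,0,0,0,0,-0.45],[0,0,-0.1,0,0,0,-0.45],[0,0,-0.25,0,0,0,-0.45],[0,0,0,0,0,0,-0.45],[0,0,0,0,0,0,-0.45]]}}

```text
clock: 11.62
tool_pos: [0.4689, -0.3157, 0.1147]
ee_rot: [0.0, 0.994, -0.108, 0.0]
ft_force: [0.3, -0.0, -0.5]
gripper_width: 0.0639
grip_force: 0.0
```

```bash
python3 - <<'E'
from h import *
go(S+[.1],YAW); d=snap('wrist','w5')
print([np.round(w2pix(d,PW+[z]),1).tolist() for z in (.042,.056)])
cv2.imwrite('pics/m5.png',cv2.resize(d['color'][120:300,160:400],(800,600),interpolation=cv2.INTER_CUBIC))
E
```

```text
t 11.62 pos [ 0.4689 -0.3157  0.1147] yaw -0.2162 w 0.0639 turn units -0.0 shift units [ 0.022 -1.589  0.073]
[[280.0, 224.2], [280.1, 230.7]]
```

View pics/m5.png

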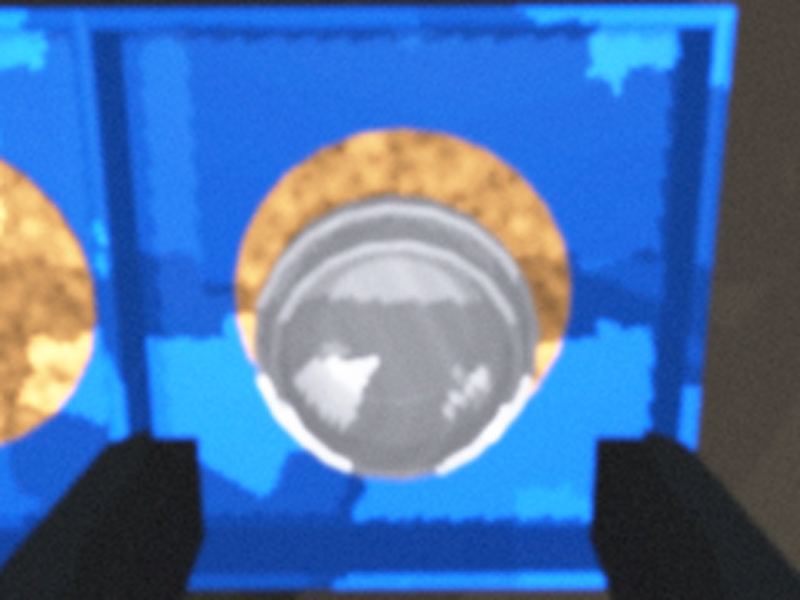

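The nested covers are concentric: large rim centre at crop (397,337), medium at (397,360), matching the predicted 22 px height parallax. Next is the small cover.

>>> {"op": "drive_tool", "data": {"plan": [[0.004,-0.265,0.01,0,0,0,-0.4],[0.004,-0.265,0.01,0,0,0,-0.4],[0.004,-0.265,0.01,0,0,0,-0.4],[0.004,-0.265,0.01,0,0,0,-0.4],[0.004,-0.265,0.01,0,0,0,-0.4],[0.002,-0.264,0.02,0,0,0,-0.4],[0,0,0,0,0,0,-0.4],[0,0,0,0,0,0,-0.4],[0,0,0,0,0,0,-0.4]]}}

```text
clock: 12.8
tool_pos: [0.5408, -0.0075, 0.1001]
ee_rot: [0.0, 0.994, -0.109, -0.001]
ft_force: [0.7, 0.4, -0.0]
gripper_width: 0.062
grip_force: 0.0
```

```bash
python3 - <<'E'
from h import *
go(S+[.026],YAW)
E
```

```text
t 12.8 pos [ 0.5408 -0.0075  0.1001] yaw -0.2176 w 0.062 turn units -0.003 shift units [ 0.001 -0.006  0.37 ]
```

>>> {"op": "drive_tool", "data": {"plan": [[0.0,-0.006,0.13,0,0,0,-0.4],[0,0,0.13,0,0,0,-0.4],[0,0,0.08,0,0,0,-0.4],[0,0,0.03,0,0,0,-0.4],[0,0,0,0,0,0,-0.4],[0,0,0,0,0,0,-0.4],[0,0,0,0,0,0,0.8],[0,0,0,0,0,0,0.8],[0,0,0,0,0,0,0.8],[0,0,0,0,0,0,0.8]]}}

```text
clock: 14.05
tool_pos: [0.5423, -0.0052, 0.0273]
ee_rot: [-0.0, 0.994, -0.108, 0.001]
ft_force: [-0.7, -1.9, 3.8]
gripper_width: 0.0451
grip_force: 25.0
```

```bash
python3 - <<'E'
from h import *
go(PW+[.115],YAW); print(arm.read_state()['grip_force'])
E
```

```text
t 14.05 pos [ 0.5423 -0.0052  0.0273] yaw -0.2161 w 0.0451 turn units -0.0 shift units [-0.042  1.599 -0.438]
25.00381249934435
```

>>> {"op": "drive_tool", "data": {"plan": [[0,0,-0.16,0,0,0,0.8],[0,0,-0.278,0,0,0,0.8],[-0.006,0.266,0,0,0,0,0.8],[-0.006,0.266,0,0,0,0,0.8],[-0.006,0.266,0,0,0,0,0.8],[-0.006,0.266,0,0,0,0,0.8],[-0.006,0.266,0,0,0,0,0.8],[-0.007,0.268,0,0,0,0,0.8],[0,0,0,0,0,0,0.8],[0,0,0,0,0,0,0.8],[0,0,0,0,0,0,0.8]]}}

```text
clock: 15.42
tool_pos: [0.466, -0.3142, 0.1139]
ee_rot: [-0.0, 0.994, -0.107, -0.0]
ft_force: [-0.3, -0.1, -1.3]
gripper_width: 0.045
grip_force: 25.0
```

```bash
python3 - <<'E'
from h import *
d=snap('wrist','w6')
go([PW[0]+.001,PW[1]+.0005,.0605],YAW)
p=arm.read_state()['tool_pos']
print('held px',np.round(w2pix(d,p+[-.001,0,.0087]),1),'medium rim px',np.round(w2pix(d,PW+[.056]),1))
cv2.imwrite('pics/m6.png',cv2.resize(d['color'][120:345,130:430],(800,600),interpolation=cv2.INTER_CUBIC))
E
```

```text
t 15.47 pos [ 0.4661 -0.3142  0.1141] yaw -0.2144 w 0.0449 turn units 0.003 shift units [0.003 0.005 0.268]
held px [279.5 273. ] medium rim px [281.3 227. ]
```

View pics/m6.png

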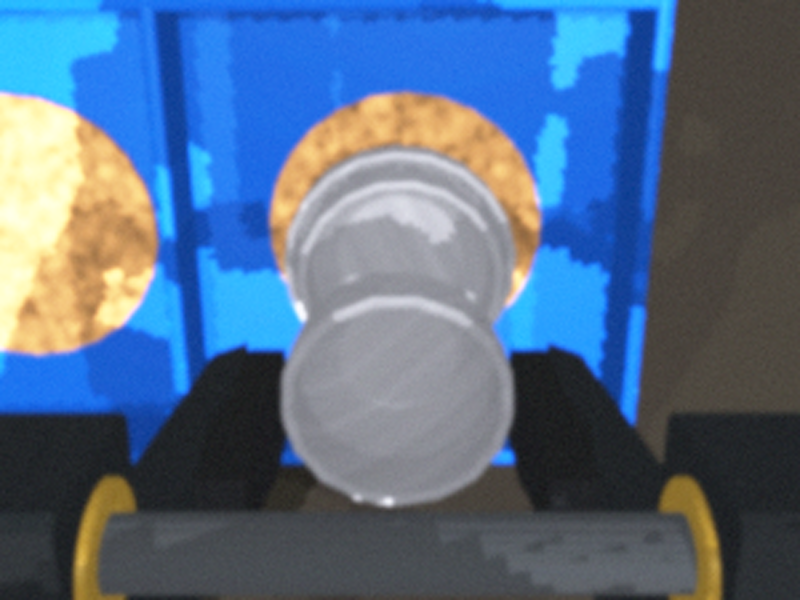

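The small cover is held level at full-frame (279,270), and the medium rim sits at about (281,226). Both are within about 1 mm of prediction, so I'll lower it.

>>> {"op": "drive_tool", "data": {"plan": [[0,0.004,0.07,0,0,0,0.8],[0,0,0.07,0,0,0,0.8],[0,0,0.06,0,0,0,0.8],[0,0,0.04,0,0,0,0.8],[0,0,0.02,0,0,0,0.8],[0,0,0,0,0,0,0.8],[0,0,0,0,0,0,0.8]]}}

```text
clock: 16.35
tool_pos: [0.4661, -0.3168, 0.0628]
ee_rot: [0.0, 0.994, -0.108, 0.0]
ft_force: [-0.3, 0.3, -0.7]
gripper_width: 0.0454
grip_force: 25.0
```

```bash
python3 - <<'E'
from h import *
go([PW[0]+.001,PW[1]+.0005,.060],YAW)
E
```

```text
t 16.35 pos [ 0.4661 -0.3168  0.0628] yaw -0.2163 w 0.0454 turn units -0.001 shift units [ 0.    -0.008  0.014]
```

Then release, lift and turn towards the shaker.

>>> {"op": "drive_tool", "data": {"plan": [[0,-0.006,0.01,0,0,0,0.8],[0,0,0,0,0,0,0.8],[0,0,0,0,0,0,-0.2],[0,0,0,0,0,0,-0.2],[0,0,0,0,0,0,-0.2],[0,0,-0.1,0,0,0,-0.2],[0,0,-0.25,0,0,0,-0.4],[0,0,0,0,0,0,-0.4],[0,0,0,0,0,0,-0.4]]}}

```text
clock: 17.48
tool_pos: [0.4659, -0.3153, 0.1303]
ee_rot: [0.0, 0.994, -0.108, 0.0]
ft_force: [-0.3, 0.2, -1.2]
gripper_width: 0.0619
grip_force: 0.0
```

```bash
python3 - <<'E'
from h import *
d=snap('wrist','w7'); s=snap('side','s7')
go([.654,.249,.15],YAW)
print([np.round(w2pix(d,PW+[z]),1).tolist() for z in (.042,.056,.068)])
f=lambda i,a,b,c,e:cv2.resize(i[a:b,c:e],(400,300),interpolation=cv2.INTER_CUBIC)
cv2.imwrite('pics/m7.png',np.hstack([f(s['color'],120,195,250,350),f(d['color'],120,300,160,400)]))
E
```

```text
t 17.57 pos [ 0.465  -0.3146  0.1288] yaw -0.2162 w 0.0616 turn units -0.0 shift units [ 0.319 -2.955 -0.106]
[[279.7, 214.5], [279.7, 220.0], [279.8, 225.2]]
```

View pics/m7.png

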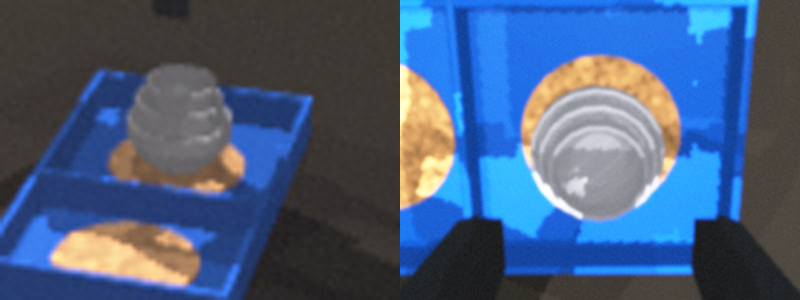

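Side and wrist views show three rims nested, level and concentric, at about crop (598,150–180) in the right half. Now the shaker.

>>> {"op": "drive_tool", "data": {"plan": [[0.029,-0.268,-0.01,0,0,0,-0.7],[0.029,-0.268,-0.01,0,0,0,-0.7],[0.029,-0.268,-0.01,0,0,0,-0.7],[0.029,-0.268,-0.01,0,0,0,-0.7],[0.029,-0.268,-0.01,0,0,0,-0.7],[0.029,-0.268,-0.01,0,0,0,-0.7],[0.029,-0.268,-0.01,0,0,0,-0.7],[0.029,-0.268,-0.01,0,0,0,-0.7],[0.029,-0.268,-0.01,0,0,0,-0.7],[0.029,-0.268,-0.01,0,0,0,-0.7],[0.029,-0.275,-0.01,0,0,0,-0.7],[0,0,0,0,0,0,-0.7],[0,0,0,0,0,0,-0.7],[0,0,0,0,0,0,-0.7]]}}

```text
clock: 19.32
tool_pos: [0.6543, 0.2466, 0.1513]
ee_rot: [0.001, 0.994, -0.108, -0.001]
ft_force: [0.7, -0.5, -0.2]
gripper_width: 0.0748
grip_force: 0.0
```

```bash
python3 - <<'E'
from h import *
d=snap('wrist','w8')
go([.654,.249,.0235],YAW)
print([np.round(w2pix(d,[.654,.249,z]),1).tolist() for z in (.06,.075)])
cv2.imwrite('pics/w8b.png',d['color'])
E
```

```text
t 19.38 pos [0.6545 0.2466 0.1517] yaw -0.2177 w 0.0746 turn units -0.003 shift units [-0.005 -0.011  0.641]
[[276.0, 213.8], [275.9, 219.6]]
```

View pics/w8b.png

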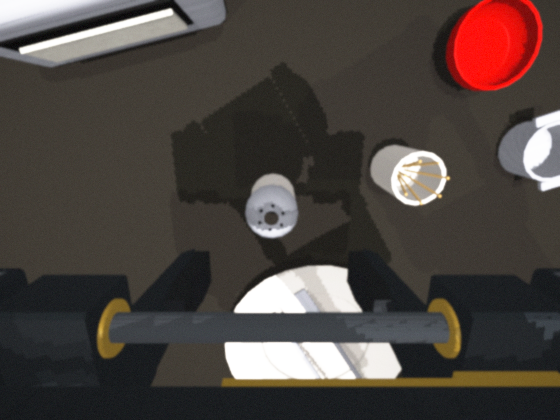

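The shaker cap is at (272,213), about 3 mm to the left of prediction. The pick holder at (415,178) is clear of the right finger. I'll correct and grasp.

>>> {"op": "drive_tool", "data": {"plan": [[-0.01,-0.026,0.05,0,0,0,-0.7],[0,0,0.13,0,0,0,-0.7],[0,0,0.15,0,0,0,-0.7],[0,0,0.15,0,0,0,-0.7],[0,0,0.11,0,0,0,-0.7],[0,0,0.05,0,0,0,-0.7],[0,0,0,0,0,0,-0.7],[0,0,0,0,0,0,0.8],[0,0,0,0,0,0,0.8],[0,0,0,0,0,0,0.8],[0,0,0,0,0,0,0.8],[0,0,0,0,0,0,0.8]], "squeeze": 30}}

```text
clock: 20.88
tool_pos: [0.6546, 0.2537, 0.0249]
ee_rot: [-0.0, 0.994, -0.108, 0.0]
ft_force: [-0.1, -1.3, 2.7]
gripper_width: 0.0409
grip_force: 29.7
```

```bash
python3 - <<'E'
from h import *
go(PN+[.13],YAW); print(arm.read_state()['grip_force'])
E
```

```text
t 20.88 pos [0.6546 0.2537 0.0249] yaw -0.2162 w 0.0409 turn units -0.0 shift units [-0.314  2.349 -0.525]
29.665351115158565
```

>>> {"op": "drive_tool", "data": {"plan": [[0,0,-0.125,0,0,0,0.8],[0,0,-0.2,0,0,0,0.8],[0,0,-0.2,0,0,0,0.8],[-0.035,0.261,0,0,0,0,0.8],[-0.035,0.261,0,0,0,0,0.8],[-0.035,0.261,0,0,0,0,0.8],[-0.035,0.261,0,0,0,0,0.8],[-0.035,0.261,0,0,0,0,0.8],[-0.035,0.261,0,0,0,0,0.8],[-0.035,0.261,0,0,0,0,0.8],[-0.035,0.261,0,0,0,0,0.8],[-0.034,0.261,0,0,0,0,0.8],[0,0,0,0,0,0,0.8],[0,0,0,0,0,0,0.8],[0,0,0,0,0,0,0.8]]}}

```text
clock: 22.75
tool_pos: [0.4924, -0.1904, 0.1291]
ee_rot: [-0.0, 0.994, -0.107, -0.0]
ft_force: [0.2, 0.3, -1.5]
gripper_width: 0.0405
grip_force: 29.5
```

```bash
python3 - <<'E'
from h import *
go(PN+[.034],YAW); print(arm.read_state()['grip_force'])
d=snap('wrist','w9');s=snap('side','s9')
f=lambda i,a,b,c,e:cv2.resize(i[a:b,c:e],(400,300),interpolation=cv2.INTER_CUBIC)
cv2.imwrite('pics/m9.png',np.hstack([f(s['color'],90,210,230,390),f(d['color'],60,360,80,480)]))
E
```

```text
t 22.75 pos [ 0.4924 -0.1904  0.1291] yaw -0.2147 w 0.0405 turn units 0.002 shift units [0.003 0.006 0.475]
29.4776239114276
```

View pics/m9.png

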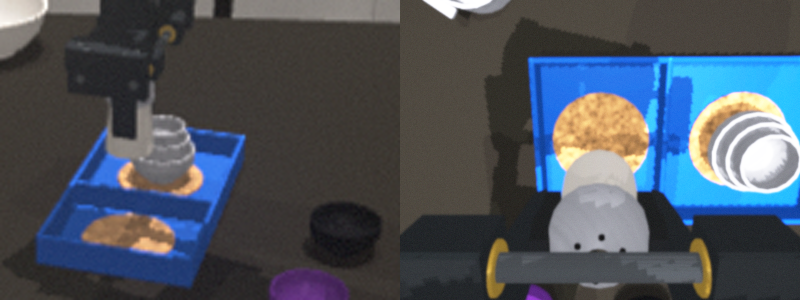

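The shaker is held upright and centred over the narrow pad. I'll lower and release it.

>>> {"op": "drive_tool", "data": {"plan": [[0.0,0.004,0.12,0,0,0,0.8],[0,0,0.13,0,0,0,0.8],[0,0,0.12,0,0,0,0.8],[0,0,0.07,0,0,0,0.8],[0,0,0.03,0,0,0,0.8],[0,0,0,0,0,0,0.8],[0,0,0,0,0,0,0.8]]}}

```text
clock: 23.72
tool_pos: [0.4929, -0.1928, 0.0363]
ee_rot: [0.0, 0.994, -0.108, 0.001]
ft_force: [-0.3, -1.0, -0.6]
gripper_width: 0.0407
grip_force: 29.5
```

```bash
python3 - <<'E'
from h import *
go(PN+[.0335],YAW); print(arm.read_state()['ft_force'])
E
```

```text
t 23.73 pos [ 0.4929 -0.1928  0.0363] yaw -0.2161 w 0.0407 turn units -0.0 shift units [-0.002 -0.005  0.014]
[-0.28637787 -0.98036332 -0.59896493]
```

>>> {"op": "drive_tool", "data": {"plan": [[0,0,0.012,0,0,0,0.8],[0,0,0.003,0,0,0,0.8],[0,0,0,0,0,0,0.8],[0,0,0,0,0,0,-0.4],[0,0,0,0,0,0,-0.4],[0,0,0,0,0,0,-0.4],[0,0,0,0,0,0,-0.4],[0,0,-0.1,0,0,0,-0.4],[0,0,-0.25,0,0,0,-0.4],[0,0,-0.25,0,0,0,-0.4],[0,-0.28,-0.05,0,0,0,-0.4],[0,-0.28,0,0,0,0,-0.4],[0,-0.28,0,0,0,0,-0.4],[0,-0.28,0,0,0,0,-0.4],[0,0,0,0,0,0,-0.4],[0,0,0,0,0,0,-0.4]]}}

```text
clock: 25.72
tool_pos: [0.5397, 0.0262, 0.1621]
ee_rot: [0.0, 0.994, -0.107, -0.0]
ft_force: [-0.4, -0.9, -0.8]
gripper_width: 0.0618
grip_force: 0.0
```

```bash
python3 - <<'E'
from h import *
t=snap('top','t10');s=snap('side','s10')
print([(np.round(w2pix(t,PW+[z]),1).tolist()) for z in (.042,.068)],np.round(w2pix(t,PN+[.07]),1))
f=lambda i,a,b,c,e:cv2.resize(i[a:b,c:e],(400,300),interpolation=cv2.INTER_CUBIC)
cv2.imwrite('pics/m10.png',np.vstack([np.hstack([f(s['color'],90,210,230,390),f(t['color'],165,285,320,480)]),np.hstack([f(s['color'],120,300,130,370),f(t['color'],60,300,170,490)])]))
E
```

```text
[[421.1, 228.5], [424.8, 227.1]] [363.3 214.3]
```

View pics/m10.png

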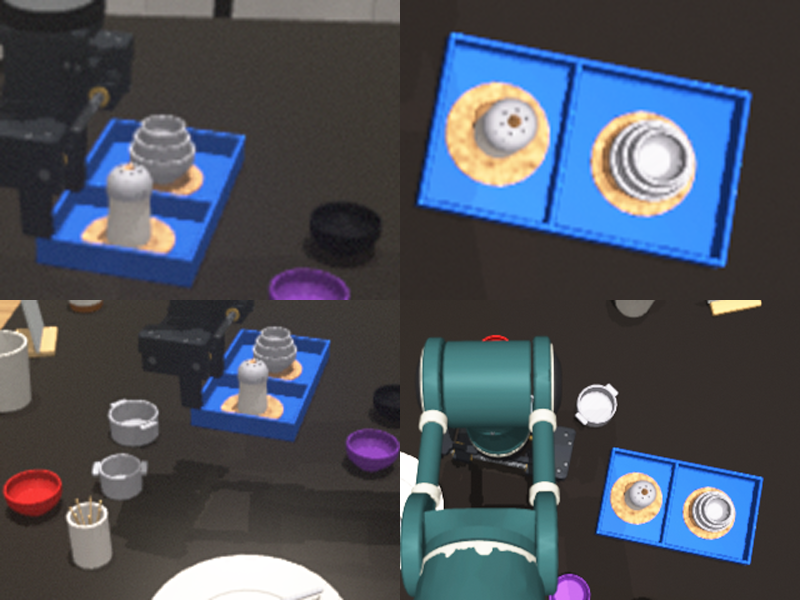

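The final views show the stack level with its large rim at (421,227) against (421,228.5) predicted. The small rim is at (424,228) against (425,227), and the shaker cap at (364,215) against (363,214). The dishes and pick holder look undisturbed, so I'll hand in.

```bash
python3 -c "
from station import arm
print(arm.hand_in())"
```

```text
the job is handed in; nothing more can be done
None
```

I packed the caddy and handed the job in at about 26 s. The three covers are nested on the wide pad and the shaker stands on the narrow pad, each within about 3 mm of the pad centre in the last images. The dishes and toothpick holder look undisturbed. The hand-in call returned no verdict, so I don't know how it was judged.

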